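# Load the oil sample stand and hold the flask down in its spring ring

### The job

Get the sample stand on the veranda desk ready for strapping: first move the tall vial from the pale two-hole block into the empty hole of the dark stand, pushed fully home and let go, then stand the round flask upright in the stand's sprung steel ring. Push the flask down against the springs as far as the ring goes and finish while still holding it pressed down there with the gripper, so that the strap can be fastened. Leave the short vial, the carton, the wooden stamp and the small dish where they are.

Things in the scene. Friction and masses are not known exactly. Their poses are not given: they have to be found in the camera images.
- tall_vial_mid (a point): centre (half-way up) of the tall vial: a loose glass cylinder 18 mm in diameter, 95 mm long, with a black cap of the same diameter as its top 12 mm, about 30 g; its z axis points along it to the cap. It starts upright in one of the two holes of the pale block, its foot 30 mm below the block's top, so 65 mm of it stands out.
- short_vial_mid (a point): centre of the short vial, same make and diameter, 60 mm long, in the other hole of the pale block (30 mm stands out). Leave it alone.
- block: pale wooden block fixed to the desk, 60 (x) x 120 (y) x 40 mm high, origin at the centre of its underside. Its two vertical holes, 20.5 mm in diameter and 30 mm deep, are at y = -30 and +30 mm in its own frame. Either may hold the tall vial.
- stand: dark wooden sample stand fixed to the desk: a board 130 (x) x 280 (y) x 15 mm high, origin at the centre of its underside. On it stand, in its own frame, the vial block (50 x 50 mm, its top 50 mm above the desk) centred at y = +85 mm and the sprung ring centred at y = -60 mm, both at x = 0. Three thin guide posts, 63 mm high over the desk, stand 46 mm from the ring's axis.
- stand_hole (a point): centre of the mouth of the stand's empty vial hole, 50 mm above the desk: vertical, 20.5 mm in diameter with a small chamfer, 30 mm deep. With the vial fully home, its centre is 17.5 mm above this point.
- cradle_seat (a point): centre of the top edge of the sprung steel ring, 63 mm above the desk when not pressed: inner diameter 58 mm, outer 74 mm, 10 mm thick, with three sleeves that slide on the guide posts. It moves straight down with the ring. When the flask sits in the ring, the centre of its bulb is about 25 mm above this point.
- cradle (a joint): how far the ring is pressed down, in m: 0 up (unloaded, also with the flask merely resting in it), 0.018 at the bottom stop, where the sleeves meet the board. The springs push up with 5.6 N at 0 and 12.8 N at the stop.
- flask_bulb (a point): centre of the ball-shaped bulb of the loose round glass flask, z axis up along the neck. Bulb 76 mm in diameter, with a 36 mm foot whose underside is 40 mm below this point; straight neck 26 mm in diameter from 36 to 78 mm above this point, then a cork stopper, fixed in it, 24 mm in diameter, up to 94 mm above. About 0.22 kg, heaviest low in the bulb, so that it stays upright in the ring when let go. It starts standing on the desk.
- carton: loose cardboard carton 100 x 70 x 60 mm high, origin at the centre of its underside; leave it alone.
- stamp: loose wooden hand stamp 50 x 80 x 42 mm high, origin at the centre of its underside; leave it alone.
- dish: loose small grey dish, 80 mm in diameter, 30 mm high, origin at the centre of its underside; leave it alone.
There are look-alikes about, which are no part of the job. What is shaped like the part that bears flask_bulb but turquoise is not meant. What is shaped like the part that bears tall_vial_mid but red is not meant.

How it is judged:
On the way, in this order (a step that is already met when the one before it is completed fails the run):
1. the tall vial is fully home in the stand's hole, upright, and let go (horizontal distance between tall_vial_mid and stand_hole below 0.01 m and z of tall_vial_mid in the frame of stand_hole below 0.0225 m and angle between tall_vial_mid's own z axis and vertical below 0.15 rad and contact force between the fingers and tall_vial below 0.05 N), for 0.2 s.
2. the flask sits upright in the sprung ring (horizontal distance between flask_bulb and cradle_seat below 0.006 m and z of flask_bulb in the frame of cradle_seat between 0.018 and 0.029 m and angle between flask_bulb's own z axis and vertical below 0.2 rad and contact force between flask and cradle above 0.5 N), for 0.1 s.
At the end, for the whole second after the job is handed in: Tall vial upright in the stand hole, at most 5 mm short of its bottom. Flask in the ring, centred within 6 mm, upright within 0.2 rad, at rest, held down by the fingers (over 2 N): ring at least 14.5 of its 18 mm down, flask on ring over 6 N (horizontal distance between tall_vial_mid and stand_hole below 0.01 m and z of tall_vial_mid in the frame of stand_hole below 0.0225 m and angle between tall_vial_mid's own z axis and vertical below 0.15 rad and horizontal distance between flask_bulb and cradle_seat below 0.006 m and z of flask_bulb in the frame of cradle_seat between 0.018 and 0.029 m and angle between flask_bulb's own z axis and vertical below 0.2 rad and value of joint cradle above 0.0145 m and contact force between the fingers and flask above 2 N and contact force between flask and cradle above 6 N and linear speed of flask below 0.02 m/s); the arm keeps its last pose, push and grip.
It fails at once if the short vial, carton, stamp or dish is moved more than 30 mm (distance of any of short_vial_mid, carton, stamp, dish from where it was at the start of the episode above 0.03 m).
It also fails if it takes over 72 s, if anything falls off the work surface, if the arm or the gripper's body presses on something with over 40 N, if the wrist force passes 120 N, or if a joint passes its speed limit or range.

### The arm

A 6-joint arm with a two-finger parallel gripper is mounted at the origin on the work surface. World frame = base frame: x ahead of the robot, y to its left, z up, the work surface at z = 0. Lengths are in m, angles in rad, forces in N, time in s.
With the tool pointing down it reaches from about 0.3 to 0.75 m from the base axis. Payload 8.5 kg.
Tool frame: the origin (TCP) lies midway between the tips of the shut fingers; the grasp point (between the pads) lies 19 mm behind it; z points along the fingers, y is the line along which they close (so a half turn about z gives the same grasp; the last joint's range is limited). The gripper opens to 88 mm and grips with 3 to 60 N. Pads are 18 mm wide; open, the fingers measure 123 mm over their backs; the gripper's body (75 mm by 187 mm) begins 45 mm behind the grasp point.
Start: joints at [-1.464, 0.381, 1.297, -0, 1.464, -0.215], TCP at [0.174, -0.522, 0.239] pointing down, gripper open.
Joint ranges: [-3.11, 3.11], [-0.89, 2.33], [0.22, 2.48], [-1.42, 4.56], [0.17, 2.85], [-2.88, 2.88]. Speed limits (rad/s): [2.39, 2.39, 3.14, 3.14, 3.14, 3.14].

### API

Orientations are given as a rotation vector (axis times angle).
In Python, from workcell import env gives the robot as it stands.
- The arm moves only by the shell command python3 -m crank 'ROWS'. ROWS is JSON, a list of rows, each an object with "delta_rot": the turn, a rotation vector about the tool's x, y, z in degrees, a list of three; "offset": the shift along the tool's x, y, z in cm, a list of three; "fingers": the opening, from 0 (shut) to 1 (fully open). In form: [{"delta_rot": [rx, ry, rz], "offset": [dx, dy, dz], "fingers": fingers}, ...]. A call has 1 to 10 rows; each row is the pose to reach, as a shift and turn from the pose commanded when the call began, along the tool's axes at that moment; what a row does not reach only later rows make up. A row lasts 1/8 s, in which the tool goes at most 62.5 mm and 10.7 degrees, less where a joint would pass 70% of its speed; a pose out of reach is approached as far as the arm can. A call with a gripper value outside its range is refused whole. The fingers move at their own pace and stop on an object; the grip force is fixed at half the most. Time passes only in rows, so rows that repeat a pose let the fingers close. It gives the time, the measured TCP pose, the force, the opening and the grip force at its end, in the units of the state.
- env.read_state(): the state, without advancing time (a new reading comes with each control period).
- env.snapshot(name): name is "scene" or "side" or "wrist"; returns the picture (420x560x3 uint8, red, green, blue); there is no depth.
- env.get_calibration(name): a dict with "fx", "fy", "cx", "cy" (pixels), "k1" (the pictures are not rectified: a ray, as slopes to the right and down, at radius r is drawn at 1 + k1 r^2 times it, then the intrinsics apply), "R" (3x3) and "t" (3): a world point X has camera coordinates R X + t. Camera axes: x right, y down, z forward; pixel columns grow to the right and rows downward; lengths in m; the calibration is good to about 2 mm. A picture is of the moment at which its call begins: read the wrist's pose just before it. get_calibration takes no time and is no camera call; for the wrist camera it gives the pose at the moment of the call.
- env.finish_job(): hands the job in; it is judged then, once.
The state is a dict: "time": time; "joints": joint angles; "joint_velocities": joint speeds; "joint_torque": joint torques, N m; "ee_pos": TCP position; "tcp_rot": TCP orientation; "ft_force": force on the tool from outside, world axes, zero at the start; "ft_torque": the same for the moment, N m; "opening": finger opening in m; "finger_force": force on a finger pad.
Only numpy, scipy, OpenCV 4.12 (cv2) and the standard library are available. Lean on these libraries where they do the work, as an engineer would, in place of code of your own. Each camera call takes 0.05 s, during which the arm holds its last target. There are 200 camera calls.

## Working session

There is one attempt and no reset: what is moved stays moved. The work goes in short steps, Python scripts to look and compute and a shell command to move; the robot and the scene stay as the last step left them, time stands still between calls to the robot, and variables do not carry over. Pictures are saved under pics/ and viewed, at most 10 in all, crops included, and the job is handed in when it is done.

```bash
ls; mkdir -p pics; python3 - <<'E'
from workcell import env
import cv2,json
s=env.read_state();print(s)
a=env.snapshot("scene");b=env.snapshot("side")
cv2.imwrite("pics/a.png",a[:,:,::-1]);cv2.imwrite("pics/b.png",b[:,:,::-1])
for n in("scene","side","wrist"):
  c=env.get_calibration(n);print(n,c)
E
```

```text
pics
{'time': 0.0, 'joints': array([-1.46431420e+00,  3.81216255e-01,  1.29822259e+00, -1.08581350e-05,
        1.46359969e+00, -2.15286148e-01]), 'joint_velocities': array([ 0.00018094,  0.00154782,  0.00134016, -0.00143324,  0.00142033,
       -0.00064224]), 'joint_torque': array([-1.61710432e-03, -4.37936354e+01, -2.24561155e+01,  7.13119400e-02,
        3.52438213e-02, -1.04278045e-04]), 'ee_pos': array([ 0.17390789, -0.52150048,  0.23813976]), 'tcp_rot': array([-3.09959627e+00, -5.03025279e-01, -1.06516115e-04]), 'ft_force': array([ 0.53837529, -0.05034632,  0.05824338]), 'ft_torque': array([0.0129823 , 0.00076739, 0.00561587]), 'finger_force': 0.0, 'opening': 0.08817563268449198}
scene {'fx': 487.06089666758413, 'fy': 487.06089666758413, 'cx': 281.7387874372969, 'cy': 206.04186030606957, 'k1': -0.03971994863784327, 'R': array([[-0.44796403,  0.89403581, -0.0053106 ],
       [ 0.54852718,  0.27014378, -0.79129026],
       [-0.7060072 , -0.35738258, -0.61141763]]), 't': array([ 0.26574334, -0.25236999,  1.61266888])}
side {'fx': 487.8597468310559, 'fy': 487.8597468310559, 'cx': 281.16550781552644, 'cy': 213.1972414523831, 'k1': -0.07878571314374692, 'R': array([[ 0.98036075, -0.19718239, -0.00345128],
       [-0.12624677, -0.61404292, -0.77911042],
       [ 0.15150762,  0.76424499, -0.62687721]]), 't': array([-0.58456435,  0.13765471,  0.88704664])}
wrist {'fx': 290.68097660607293, 'fy': 290.68097660607293, 'cx': 277.54450972071254, 'cy': 213.61620797048892, 'k1': -0.0595688376822845, 'R': array([[ 3.16598921e-01, -9.48559159e-01, -8.03438568e-04],
       [-9.07836084e-01, -3.03252152e-01,  2.89606246e-01],
       [-2.74952301e-01, -9.09596345e-02, -9.57145536e-01]]), 't': array([-0.54973496, -0.04035569,  0.38913792])}
```

View pics/a.png

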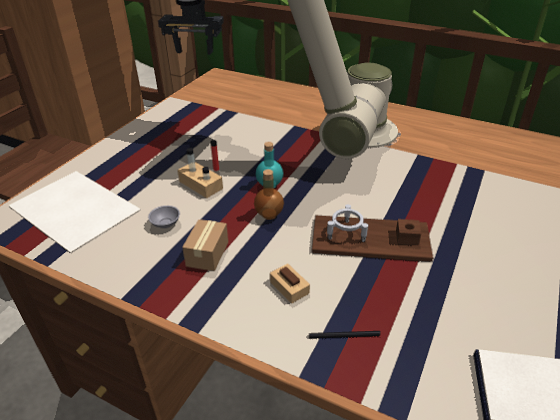

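View pics/b.png

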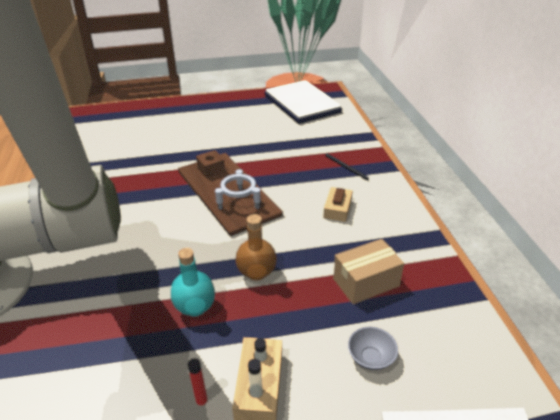

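Scene: the amber flask is at (269,203) with its stopper at (268,175). The pale block is at (200,180), with the tall cap near (191,148) and the short cap at (206,170). The stand hole is at (408,228) and the ring at (348,218). Side: tall cap (254,366), flask (256,257), ring (239,184), hole (210,158).

```bash
cat > h.py <<'E'
from workcell import env
import numpy as np,cv2
from scipy.spatial.transform import Rotation as Ro
def ray(c,u,v):
    p=cv2.undistortPoints(np.array([[[u,v]]],float),np.array([[c['fx'],0,c['cx']],[0,c['fy'],c['cy']],[0,0,1]]),np.array([c['k1'],0,0,0,0]))[0,0]
    R=np.array(c['R']);return -R.T@c['t'],R.T@np.array([p[0],p[1],1])
def plane(c,u,v,z):
    o,d=ray(c,u,v);return o+d*(z-o[2])/d[2]
def proj(c,X):
    return cv2.projectPoints(np.array(X,float).reshape(-1,1,3),cv2.Rodrigues(np.array(c['R']))[0],np.array(c['t']),np.array([[c['fx'],0,c['cx']],[0,c['fy'],c['cy']],[0,0,1]]),np.array([c['k1'],0,0,0,0]))[0][:,0]
def totool(p):  # shift in cm in tool axes from the measured pose to world TCP p
    s=env.read_state();return np.round(Ro.from_rotvec(s['tcp_rot']).inv().apply(np.array(p)-s['ee_pos'])*100,2)
E
python3 - <<'E'
from h import *
a=env.get_calibration('scene');b=env.get_calibration('side')
for n,pa,pb,z in [('hole',(408,228),(210,158),.05),('ring',(348,217),(239,184),.063),('flasktop',(268,145+26),(255,217),.134),('flaskbulb',(269,203),(256,258),.04),('tallcap',(191,146),(254,364),.105),('shortcap',(206,169),(260,343),.07)]:
    print(n,plane(a,*pa,z).round(3),plane(b,*pb,z).round(3))
A=cv2.imread('pics/a.png')[120:300,140:450];B=cv2.imread('pics/b.png')[140:420,150:430]
cv2.imwrite('pics/c.png',np.hstack([cv2.resize(A,(470,280)),B]))
cv2.imwrite('pics/c.png',np.hstack([cv2.resize(A[:,:180],(400,400)),cv2.resize(B,(400,400))]))
E
```

```text
hole [0.489 0.279 0.05 ] [0.482 0.272 0.05 ]
ring [0.528 0.143 0.063] [0.533 0.135 0.063]
flasktop [ 0.532 -0.067  0.134] [ 0.538 -0.067  0.134]
flaskbulb [ 0.536 -0.065  0.04 ] [ 0.536 -0.07   0.04 ]
tallcap [ 0.477 -0.336  0.105] [ 0.493 -0.335  0.105]
shortcap [ 0.512 -0.268  0.07 ] [ 0.509 -0.278  0.07 ]
```

View pics/c.png

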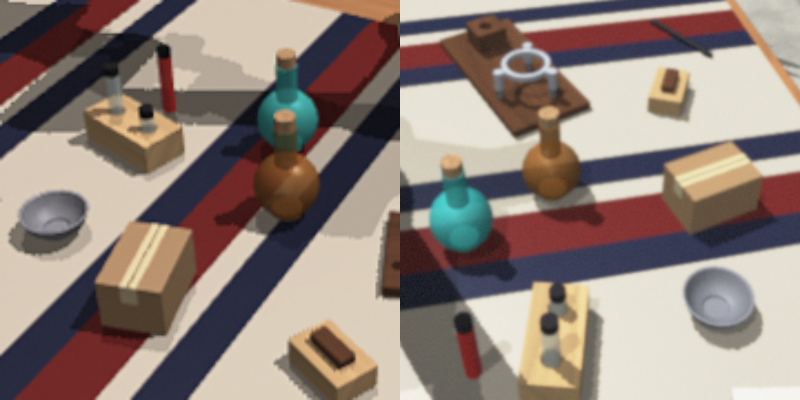

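```bash
python3 - <<'E'
from h import *
a=env.get_calibration('scene');b=env.get_calibration('side');w=env.get_calibration('wrist')
print('red',plane(a,214,142,.095),plane(b,193,366,.095))
print('turq',plane(a,269,145,.134),plane(b,186,253,.134))
s=env.read_state();print(Ro.from_rotvec(s['tcp_rot']).as_matrix().round(3))
R=w['R'];print('cam',(-R.T@w['t']).round(3),'axis',R[2].round(2), 'cam in tool',Ro.from_rotvec(s['tcp_rot']).inv().apply(-R.T@w['t']-s['ee_pos']))
print(totool([.487,-.335,.2]))
E
```

```text
red [ 0.41695417 -0.30083219  0.095     ] [ 0.41226981 -0.3155716   0.095     ]
turq [ 0.42181375 -0.12246433  0.134     ] [ 0.41728722 -0.13353871  0.134     ]
[[ 0.949  0.316 -0.   ]
 [ 0.316 -0.949  0.001]
 [ 0.    -0.001 -1.   ]]
cam [ 0.244 -0.498  0.384] axis [-0.27 -0.09 -0.96] cam in tool [ 7.42422096e-02  8.94614894e-05 -1.45462761e-01]
[35.6  -7.79  3.84]
```

```bash
python3 -m crank '[{"delta_rot":[0,0,-10],"offset":[6,-1.3,0.6],"fingers":0.5},{"delta_rot":[0,0,-20],"offset":[12,-2.6,1.3],"fingers":0.5},{"delta_rot":[0,0,-30],"offset":[18,-3.9,2],"fingers":0.5},{"delta_rot":[0,0,-40],"offset":[24,-5.2,2.6],"fingers":0.5},{"delta_rot":[0,0,-50],"offset":[30,-6.5,3.2],"fingers":0.5},{"delta_rot":[0,0,-51.6],"offset":[35.6,-7.8,3.8],"fingers":0.5},{"delta_rot":[0,0,-51.6],"offset":[35.6,-7.8,3.8],"fingers":0.5},{"delta_rot":[0,0,-51.6],"offset":[35.6,-7.8,3.8],"fingers":0.5},{"delta_rot":[0,0,-51.6],"offset":[35.6,-7.8,3.8],"fingers":0.5}]'
python3 - <<'E'
from h import *
s=env.read_state();w=env.get_calibration('wrist');p=env.snapshot('wrist')
print(s['ee_pos'],s['tcp_rot'],s['joints'])
print(proj(w,[[.487,-.335,.105],[.510,-.273,.07]]))
cv2.imwrite('pics/d.png',p[:,:,::-1])
E
```

```text
time: 1.23
ee_pos: [0.4861, -0.336, 0.2009]
tcp_rot: [2.574, 1.8, -0.0]
ft_force: [-0.7, 0.6, -0.3]
opening: 0.0443
finger_force: 0.0
[ 0.48609423 -0.33602094  0.20086511] [ 2.57447954e+00  1.80045615e+00 -2.34182828e-04] [-8.04950511e-01  4.80438534e-01  1.24395312e+00 -1.49466172e-04
  1.41722141e+00 -4.54707310e-01]
[[278.49790418 213.57460963]
 [278.85795039 133.83784497]]
```

View pics/d.png

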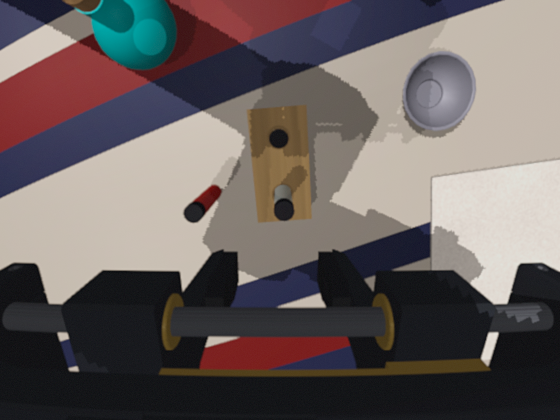

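The wrist view shows the tall cap at about (284,209), the short cap at (278,138), and the red look-alike to the left at (200,205). I'll refine the cap centre by mask.

```bash
python3 - <<'E'
from h import *
w=env.get_calibration('wrist');p=cv2.imread('pics/d.png')
for n,u,v,z in [('tall',284,209,.105),('short',278,138,.07)]:
    m=(p[v-16:v+17,u-16:u+17].max(2)<50).astype(np.uint8)
    k,l,st,ce=cv2.connectedComponentsWithStats(m);i=l[16,16];c=ce[i]+[u-16,v-16];print(n,st[i],c,plane(w,*c,z))
    if n=='tall': q=plane(w,*c,z)
print(totool([q[0],q[1],.062]))
E
```

```text
tall [  7   6  19  21 327] [283.6146789  208.97247706] [ 0.49259235 -0.3326631   0.105     ]
short [  8   7  18  19 266] [278.40601504 138.18045113] [ 0.50831014 -0.27656714  0.07      ]
[ 0.54  0.49 13.89]
```

```bash
python3 -m crank '[{"delta_rot":[0,0,0],"offset":[0.5,0.5,4],"fingers":0.5},{"delta_rot":[0,0,0],"offset":[0.5,0.5,8],"fingers":0.5},{"delta_rot":[0,0,0],"offset":[0.5,0.5,11],"fingers":0.5},{"delta_rot":[0,0,0],"offset":[0.5,0.5,13.9],"fingers":0.5},{"delta_rot":[0,0,0],"offset":[0.5,0.5,13.9],"fingers":0.5},{"delta_rot":[0,0,0],"offset":[0.5,0.5,13.9],"fingers":0},{"delta_rot":[0,0,0],"offset":[0.5,0.5,13.9],"fingers":0},{"delta_rot":[0,0,0],"offset":[0.5,0.5,13.9],"fingers":0},{"delta_rot":[0,0,0],"offset":[0.5,0.5,13.9],"fingers":0}]'
```

```text
time: 2.4
ee_pos: [0.4937, -0.3325, 0.0627]
tcp_rot: [2.571, 1.802, 0.0]
ft_force: [-0.8, -0.8, 5.8]
opening: 0.017
finger_force: 30.0
```

```bash
python3 -m crank '[{"delta_rot":[0,0,0],"offset":[0,0,-2],"fingers":0},{"delta_rot":[0,0,0],"offset":[0,0,-5],"fingers":0},{"delta_rot":[0,0,0],"offset":[0,0,-10],"fingers":0},{"delta_rot":[0,0,0],"offset":[0,0,-16],"fingers":0},{"delta_rot":[0,0,0],"offset":[0,0,-16],"fingers":0},{"delta_rot":[0,0,0],"offset":[0,0,-16],"fingers":0}]'
python3 - <<'E'
from h import *
print(totool([.486,.276,.222]))
E
```

```text
time: 3.15
ee_pos: [0.4931, -0.3318, 0.2209]
tcp_rot: [-2.572, -1.802, 0.0]
ft_force: [-1.0, 1.0, -0.3]
opening: 0.0172
finger_force: 30.0
[ 5.689e+01 -2.142e+01 -5.000e-02]
```

```bash
python3 -m crank '[{"delta_rot":[0,0,0],"offset":[5,-2,0],"fingers":0},{"delta_rot":[0,0,0],"offset":[10.5,-4.4,0],"fingers":0},{"delta_rot":[0,0,0],"offset":[16,-6.7,0],"fingers":0},{"delta_rot":[0,0,0],"offset":[21.5,-9,0],"fingers":0},{"delta_rot":[0,0,0],"offset":[27,-11.3,0],"fingers":0},{"delta_rot":[0,0,0],"offset":[32.5,-13.6,0],"fingers":0},{"delta_rot":[0,0,0],"offset":[38,-16,0],"fingers":0},{"delta_rot":[0,0,0],"offset":[43,-18.3,0],"fingers":0},{"delta_rot":[0,0,0],"offset":[48,-20.5,0],"fingers":0},{"delta_rot":[0,0,0],"offset":[51,-21.4,0],"fingers":0}]'
python3 -m crank '[{"delta_rot":[0,0,0],"offset":[0,0,0],"fingers":0},{"delta_rot":[0,0,0],"offset":[0,0,0],"fingers":0},{"delta_rot":[0,0,0],"offset":[0,0,0],"fingers":0}]'
python3 - <<'E'
from h import *
s=env.read_state();w=env.get_calibration('wrist');p=env.snapshot('wrist')
print(s['ee_pos'],s['tcp_rot'],s['joints'])
print(proj(w,[[.486,.276,.05],[.530,.139,.063],s['ee_pos']+[0,0,.043]]))
cv2.imwrite('pics/e.png',p[:,:,::-1])
import pickle;pickle.dump((s,w),open('e.pkl','wb'))
E
```

```text
time: 4.4
ee_pos: [0.465, 0.2224, 0.22]
tcp_rot: [-2.57, -1.805, 0.005]
ft_force: [-0.0, -0.4, -1.0]
opening: 0.0171
finger_force: 30.0
time: 4.78
ee_pos: [0.4664, 0.2192, 0.2214]
tcp_rot: [-2.574, -1.801, 0.001]
ft_force: [0.2, 0.2, -0.8]
opening: 0.0173
finger_force: 30.0
[0.4664066  0.2191757  0.22136999] [-2.57403331e+00 -1.80063951e+00  1.43053970e-03] [ 2.09326276e-01  3.34366085e-01  1.42216643e+00 -1.15458854e-04
  1.38600131e+00  5.59309394e-01]
[[277.01970689 139.84189511]
 [354.93634892 243.85637478]
 [277.98576837 313.60749688]]
```

View pics/e.png

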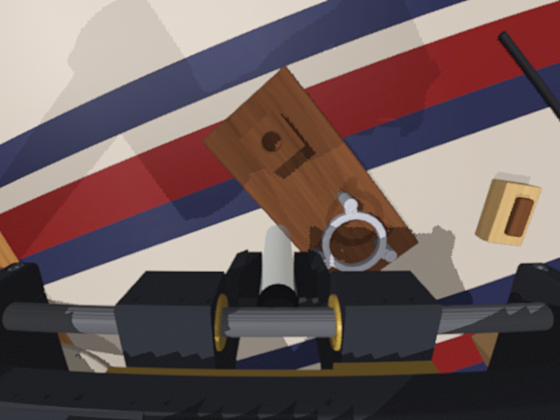

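Wrist view: hole mouth near (271,141), ring centre near (354,241), and the held vial looks straight, with its foot near (278,232).

```bash
python3 - <<'E'
from h import *
import pickle
s,w=pickle.load(open('e.pkl','rb'));p=cv2.imread('pics/e.png')
g=p.max(2);print(g[128:154:2,255:292:3])
for t in (45,55,65):
    m=(g[125:158,255:288]<t).astype(np.uint8)
    k,l,st,ce=cv2.connectedComponentsWithStats(m);i=l[16,16];c=ce[i]+[255,125];print(t,st[i],c,plane(w,*c,.05))
hsv=cv2.cvtColor(p,cv2.COLOR_BGR2HSV)
m=((hsv[:,:,1]<60)&(g>110)).astype(np.uint8);m[:195]=0;m[275:]=0;m[:,:318]=0;m[:,392:]=0
ys,xs=np.nonzero(m);hull=cv2.convexHull(np.c_[xs,ys].astype(np.int32));print(xs.min(),xs.max(),ys.min(),ys.max())
# foot projected for nominal x offset
e=s['ee_pos'];R=Ro.from_rotvec(s['tcp_rot']).as_matrix()
for dx in(-.003,0,.003):
  X=[e+R@np.array([dx+.009*np.cos(a),.009*np.sin(a),.052]) for a in np.linspace(0,6.28,25)]
  P=proj(w,X);print(dx,P.min(0),P.max(0))
print(g[222:250:2,262:298:3])
E
```

```text
[[110 109 116 112 114 115 115 110 108 100 105 110  96]
 [113 109 111 114 112 106 104 112 110 105  99 106 110]
 [116 109 110 113  80  61  77  90 108 107 100 103 109]
 [119 112 109  85  55  61  61  66  95 110 104  99 105]
 [119 115 109  59  59  61  62  61  77 106 106  98 101]
 [118 119  98  53  58  59  60  60  60 106 107 102  98]
 [117 119  88  53  58  57  62  62  74 105 109 107  98]
 [113 117  86  54  56  57  57  65 115 107 112 108 102]
 [114 115  94  49  58  58  55 104 114 109 112 110 106]
 [113 115 104  52  57  57  55 114 101 112 111 111 110]
 [114 114 113  81  49  56  54 102  94 113 113 111 110]
 [114 112 113 105  72  51  60  85 117 111 114 111 110]
 [111 113 113 113 105 100 102 106 119 115 110 112 109]]
45 [   0    0   33   33 1089] [271. 141.] [0.47957937 0.27706256 0.05      ]
55 [   0    0   33   33 1052] [271.15304183 140.84505703] [0.47978815 0.27715777 0.05      ]
65 [  7   7  18  19 215] [269.81860465 140.8       ] [0.47847284 0.27768812 0.05      ]
323 391 195 270
-0.003 [265.56506423 224.96428802] [290.30332321 248.06024465]
0 [265.51574495 220.99829654] [290.35897344 244.29334318]
0.003 [265.46626389 216.99851251] [290.41482238 240.49372134]
[[214 214 214 216 165 118 121 114 112 114 121 122]
 [214 214 214 214 214 114 122 117 114 111 114 124]
 [214 214 215 192 180 155 120 115 115 113 113 120]
 [214 214 205 180 177 174 122 112 113 114 112 112]
 [214 215 183 179 177 173 161 109 111 115 113 112]
 [214 212 182 180 177 172 168 131 108 114 115 111]
 [214 210 181 179 176 172 167 159 104 110 116 112]
 [214 199 182 180 176 172 166 161 129 102 119 115]
 [214 194 182 179 176 172 166 161 157 105 118 118]
 [214 190 182 178 175 171 167 161 156 145 110 120]
 [215 186 181 178 176 171 166 160 156 152 157 116]
 [215 186 182 179 175 172 166 161 156 150 208 107]
 [215 184 181 178 176 172 166 161 157 151 212 169]
 [215 183 182 179 175 172 166 161 156 152 210 216]]
```

```bash
python3 - <<'E'
import cv2
p=cv2.imread('pics/e.png');cv2.imwrite('pics/f.png',cv2.resize(p[205:315,220:340],None,fx=5,fy=5,interpolation=cv2.INTER_CUBIC))
E
```

```text
(no output)
```

View pics/f.png

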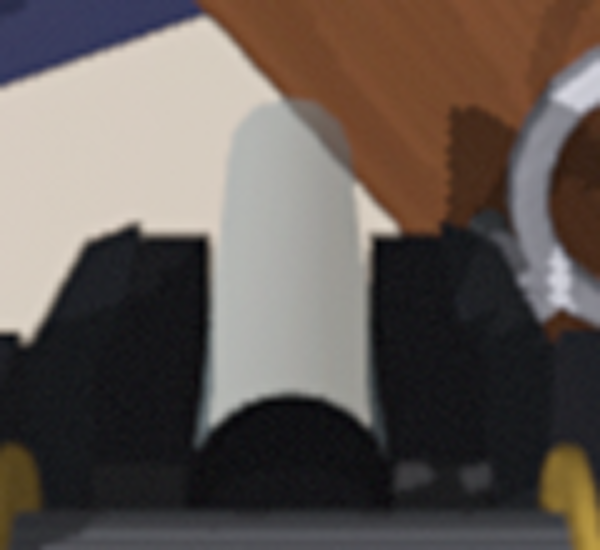

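```bash
python3 - <<'E'
from h import *
import pickle
s,w=pickle.load(open('e.pkl','rb'));e=s['ee_pos'];R=Ro.from_rotvec(s['tcp_rot']).as_matrix()
for z in (.052,-.031,-.043):
 for dx in(-.003,0,.003):
  P=proj(w,[e+R@np.array([dx+.009*np.cos(a),.009*np.sin(a),z]) for a in np.linspace(0,6.28,25)]);print(z,dx,P.min(0)[1])
h=plane(w,270.5,140.8,.05);print(h, R.T@(h-e)*100)
# ring: ellipse fit on inner dark edge
p=cv2.imread('pics/e.png');print(plane(w,354,241,.063))
E
```

```text
0.052 -0.003 224.96428802218904
0.052 0 220.99829654356924
0.052 0.003 216.99851251181684
-0.031 -0.003 285.70499951342146
-0.031 0 279.75948704469886
-0.031 0.003 273.7226586544557
-0.043 -0.003 301.1163570970318
-0.043 0 294.7345836592973
-0.043 0.003 288.24248624205575
[0.47915278 0.2774397  0.05      ] [ 5.92046108 -0.78765461 17.13406185]
[0.52992907 0.14273906 0.063     ]
```

```bash
python3 -m crank '[{"delta_rot":[0,0,0],"offset":[3,-0.4,2],"fingers":0},{"delta_rot":[0,0,0],"offset":[6.2,-0.8,4],"fingers":0},{"delta_rot":[0,0,0],"offset":[6.2,-0.8,8],"fingers":0},{"delta_rot":[0,0,0],"offset":[6.2,-0.8,11],"fingers":0},{"delta_rot":[0,0,0],"offset":[6.2,-0.8,11],"fingers":0},{"delta_rot":[0,0,0],"offset":[6.2,-0.8,11],"fingers":0}]'
python3 - <<'E'
from h import *
import pickle
s=env.read_state();w=env.get_calibration('wrist');p=env.snapshot('wrist');q=env.snapshot('scene');r=env.snapshot('side')
a=env.get_calibration('scene');b=env.get_calibration('side')
X=[.479,.2774,.05];print(s['ee_pos'],proj(a,X),proj(b,X),proj(w,X))
print(totool([.479,.2774,.1]))
cr=lambda im,u,v,d:cv2.resize(im[v-d:v+d,u-d:u+d,::-1],(260,260),interpolation=cv2.INTER_CUBIC)
pa=proj(a,X)[0].astype(int);pb=proj(b,X)[0].astype(int);pw=proj(w,X)[0].astype(int)
cv2.imwrite('pics/g.png',np.hstack([cr(p,*pw,60),cr(q,*pa,30),cr(r,*pb,30)]))
E
```

```text
time: 5.58
ee_pos: [0.4808, 0.281, 0.1131]
tcp_rot: [2.573, 1.802, 0.003]
ft_force: [-0.3, 0.7, 0.3]
opening: 0.0172
finger_force: 30.0
[0.48080123 0.28101622 0.11306046] [[408.56042163 225.45188844]] [[208.70337486 156.83405512]] [[277.24409429 232.75601104]]
[-0.42 -0.02  1.31]
```

View pics/g.png

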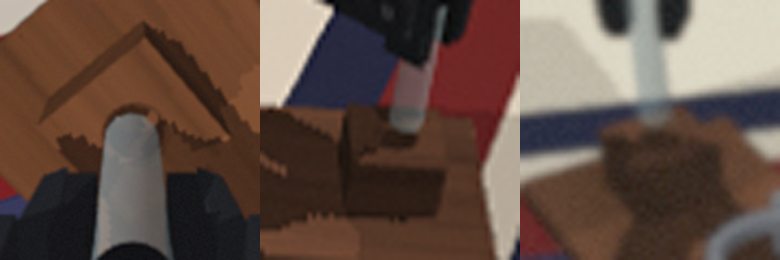

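Wrist crop: the hole's far rim shows just above the vial foot's arc, at rows of about 219.5 and 225. In the scene crop the foot is over the hole, slightly to its right.

```bash
python3 - <<'E'
from h import *
s=env.read_state();w=env.get_calibration('wrist');e=s['ee_pos'];R=Ro.from_rotvec(s['tcp_rot']).as_matrix()
C=lambda dx,r,z:proj(w,[e+R@np.array([dx+r*np.cos(a),r*np.sin(a),z]) for a in np.linspace(0,6.28,25)]).min(0)[1]
for d in(-.006,-.004,-.002,0): print(d,'foot',C(d,.009,.052),'hole',C(d,.01025,e[2]-.05))
p=env.snapshot('wrist');g=p.max(2);print(g[206:244:2,265:292:3])
a=env.get_calibration('scene')
for d in(0,-.0025):print(proj(a,e+R@np.array([d,0,.052])),proj(a,e+R@np.array([d,0,e[2]-.05])))
E
```

```text
-0.006 foot 228.89636336481763 hole 222.35187949175238
-0.004 foot 226.27835926945914 hole 219.8383845580307
-0.002 foot 223.645434964426 hole 217.3114086293803
0 foot 220.99754053534485 hole 214.77091178680146
[[118 118 117 117 115 109 108 101  98]
 [116 119 116 117 114 112 108 105  99]
 [113 117 118 116 116 113 111 108 103]
 [114 115 117 117 117 115 112 110 106]
 [116 113 117 118 117 116 113 110 109]
 [118 114 116 117 117 117 116 113 110]
 [114 118 113 118 117 115 117 115 112]
 [113 117 117  98  74  83  93 108 114]
 [110 114  88  60  57  61  68  90 104]
 [110  92  58  67  83  69  63 104 100]
 [111  66 117 112 109 100 108 117 109]
 [ 99  78 120 113 108  99 109 115 100]
 [ 82 116 116 112 107  99  97 111  56]
 [ 89 119 115 110 107  98 102  90  57]
 [ 93 118 116 109 104  97  96  85  72]
 [106 119 115 111 104  98  97  83  75]
 [118 120 115 109 104 105  95  84  74]
 [132 128 114 110 106 105  89  84  78]
 [121 134 119 111 107 103  94  82  87]]
[[410.7405178  222.71380527]] [[410.0005032  226.35868921]]
[[409.84789261 222.22326072]] [[409.1141054  225.86659639]]
```

```bash
python3 -m crank '[{"delta_rot":[0,0,0],"offset":[-0.1,0,0.5],"fingers":0},{"delta_rot":[0,0,0],"offset":[-0.1,0,1],"fingers":0},{"delta_rot":[0,0,0],"offset":[-0.1,0,1.4],"fingers":0},{"delta_rot":[0,0,0],"offset":[-0.1,0,1.8],"fingers":0},{"delta_rot":[0,0,0],"offset":[-0.1,0,1.8],"fingers":0}]'
```

```text
time: 6.4
ee_pos: [0.4804, 0.2801, 0.094]
tcp_rot: [2.572, 1.802, 0.002]
ft_force: [3.3, -1.9, 1.3]
opening: 0.0172
finger_force: 30.0
```

```bash
python3 -m crank '[{"delta_rot":[0,0,0],"offset":[0,0.06,0.6],"fingers":0},{"delta_rot":[0,0,0],"offset":[0,0.06,1.2],"fingers":0},{"delta_rot":[0,0,0],"offset":[0,0.06,1.7],"fingers":0},{"delta_rot":[0,0,0],"offset":[0,0.06,2.2],"fingers":0},{"delta_rot":[0,0,0],"offset":[0,0.06,2.3],"fingers":0},{"delta_rot":[0,0,0],"offset":[0,0.06,2.3],"fingers":0}]'
```

```text
time: 7.15
ee_pos: [0.4805, 0.28, 0.0711]
tcp_rot: [2.572, 1.802, 0.001]
ft_force: [2.6, -4.0, 6.8]
opening: 0.0171
finger_force: 30.0
```

```bash
python3 -m crank '[{"delta_rot":[0,0,0],"offset":[0,0,0.2],"fingers":0},{"delta_rot":[0,0,0],"offset":[0,0,0.3],"fingers":0},{"delta_rot":[0,0,0],"offset":[0,0,0.3],"fingers":0}]'
python3 -m crank '[{"delta_rot":[0,0,0],"offset":[0,0,0],"fingers":0.3},{"delta_rot":[0,0,0],"offset":[0,0,0],"fingers":0.4},{"delta_rot":[0,0,0],"offset":[0,0,0],"fingers":0.5},{"delta_rot":[0,0,0],"offset":[0,0,0],"fingers":0.5},{"delta_rot":[0,0,0],"offset":[0,0,-4],"fingers":0.5},{"delta_rot":[0,0,0],"offset":[0,0,-8],"fingers":0.5},{"delta_rot":[0,0,0],"offset":[0,0,-13],"fingers":0.5},{"delta_rot":[0,0,0],"offset":[0,0,-13],"fingers":0.5},{"delta_rot":[0,0,0],"offset":[0,0,-13],"fingers":0.5}]'
python3 - <<'E'
from h import *
s=env.read_state();w=env.get_calibration('wrist');p=env.snapshot('wrist');q=env.snapshot('scene')
a=env.get_calibration('scene')
X=[[.4785,.2774,.05],[.4785,.2774,.115]];print(s['ee_pos'],proj(a,X),proj(w,X),totool([.536,-.0675,.2]))
u,v=proj(a,X)[0].astype(int)
cv2.imwrite('pics/i.png',np.hstack([p[60:340,120:400,::-1],cv2.resize(q[v-40:v+30,u-35:u+35,::-1],(280,280),interpolation=cv2.INTER_CUBIC)]))
E
```

```text
time: 7.52
ee_pos: [0.4809, 0.2805, 0.0708]
tcp_rot: [2.572, 1.803, 0.006]
ft_force: [-4.3, -5.2, 29.8]
opening: 0.0172
finger_force: 30.0
time: 8.65
ee_pos: [0.4798, 0.28, 0.1968]
tcp_rot: [-2.572, -1.802, 0.002]
ft_force: [-0.7, -0.3, -0.2]
opening: 0.0442
finger_force: 0.0
[0.47979204 0.27995793 0.19682692] [[408.61612702 225.32954494]
 [413.00892278 203.42327627]] [[277.75709886 203.07666833]
 [277.6513836  223.22886969]] [-30.73  17.15  -0.36]
```

View pics/i.png

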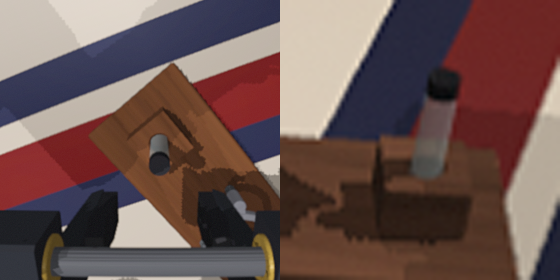

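The vial is seated and upright: it stopped hard at 30 N at the expected height. Next is the flask.

```bash
python3 -m crank '[{"delta_rot":[0,0,0],"offset":[-5,2.8,-0.4],"fingers":0.8},{"delta_rot":[0,0,0],"offset":[-10,5.6,-0.4],"fingers":0.8},{"delta_rot":[0,0,0],"offset":[-15.3,8.5,-0.4],"fingers":0.8},{"delta_rot":[0,0,0],"offset":[-20.5,11.4,-0.4],"fingers":0.8},{"delta_rot":[0,0,0],"offset":[-25.5,14.2,-0.4],"fingers":0.8},{"delta_rot":[0,0,0],"offset":[-30.7,17.1,-0.4],"fingers":0.8},{"delta_rot":[0,0,0],"offset":[-30.7,17.1,-0.4],"fingers":0.8},{"delta_rot":[0,0,0],"offset":[-30.7,17.1,-0.4],"fingers":0.8},{"delta_rot":[0,0,0],"offset":[-30.7,17.1,-0.4],"fingers":0.8}]'
python3 - <<'E'
from h import *
s=env.read_state();w=env.get_calibration('wrist');p=env.snapshot('wrist')
print(s['ee_pos'],proj(w,[[.536,-.0675,.134],[.536,-.0675,.04]]))
cv2.imwrite('pics/j.png',p[:,:,::-1])
E
```

```text
time: 9.88
ee_pos: [0.5359, -0.0655, 0.2015]
tcp_rot: [-2.571, -1.805, 0.001]
ft_force: [0.0, -1.7, 0.3]
opening: 0.0702
finger_force: 0.0
[ 0.53592557 -0.06551192  0.20145259] [[278.98004967 228.01360743]
 [278.71446703 198.86340616]]
```

View pics/j.png

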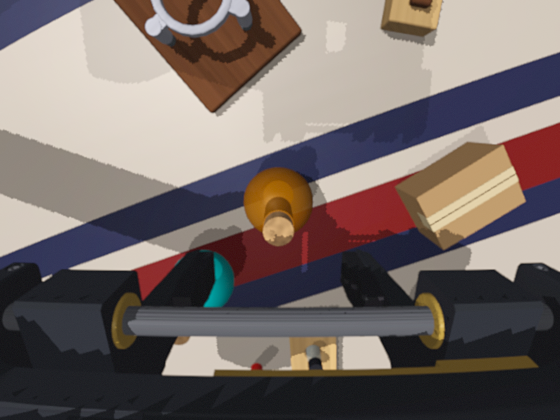

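Cork top is at (278.5,231.5), which means a shift of about -0.45 cm in tool x.

```bash
python3 -m crank '[{"delta_rot":[0,0,0],"offset":[-0.4,0,4],"fingers":0.8},{"delta_rot":[0,0,0],"offset":[-0.4,0,8],"fingers":0.8},{"delta_rot":[0,0,0],"offset":[-0.4,0,11.8],"fingers":0.8},{"delta_rot":[0,0,0],"offset":[-0.4,0,11.8],"fingers":0.8},{"delta_rot":[0,0,0],"offset":[-0.4,0,11.8],"fingers":0.3},{"delta_rot":[0,0,0],"offset":[-0.4,0,11.8],"fingers":0},{"delta_rot":[0,0,0],"offset":[-0.4,0,11.8],"fingers":0},{"delta_rot":[0,0,0],"offset":[-0.4,0,11.8],"fingers":0},{"delta_rot":[0,0,0],"offset":[-0.4,0,11.8],"fingers":0}]'
```

```text
time: 11.05
ee_pos: [0.5349, -0.0706, 0.084]
tcp_rot: [2.573, 1.803, 0.0]
ft_force: [-1.2, 0.7, 1.8]
opening: 0.0249
finger_force: 30.0
```

```bash
python3 -m crank '[{"delta_rot":[0,0,0],"offset":[0,0,-2],"fingers":0},{"delta_rot":[0,0,0],"offset":[0,0,-6],"fingers":0},{"delta_rot":[0,0,0],"offset":[0,0,-10],"fingers":0},{"delta_rot":[0,0,0],"offset":[4,-2,-10],"fingers":0},{"delta_rot":[0,0,0],"offset":[8,-4,-10],"fingers":0},{"delta_rot":[0,0,0],"offset":[12,-6,-10],"fingers":0},{"delta_rot":[0,0,0],"offset":[12,-7.5,-10],"fingers":0},{"delta_rot":[0,0,0],"offset":[12,-7.5,-10],"fingers":0},{"delta_rot":[0,0,0],"offset":[12,-7.5,-10],"fingers":0},{"delta_rot":[0,0,0],"offset":[12,-7.5,-10],"fingers":0}]'
python3 - <<'E'
from h import *
import pickle
s=env.read_state();w=env.get_calibration('wrist');p=env.snapshot('wrist');pickle.dump((s,w),open('k.pkl','wb'))
print(s['ee_pos'],proj(w,[.53,.1425,.063]),totool([.53,.1425,s['ee_pos'][2]]))
cv2.imwrite('pics/k.png',p[:,:,::-1])
E
```

```text
time: 12.3
ee_pos: [0.5057, 0.0669, 0.1837]
tcp_rot: [2.574, 1.801, 0.0]
ft_force: [0.3, 0.7, -2.4]
opening: 0.0249
finger_force: 30.0
[0.50567812 0.06688588 0.18369801] [[274.45285905 120.13429227]] [ 7.93 -0.29 -0.01]
```

View pics/k.png

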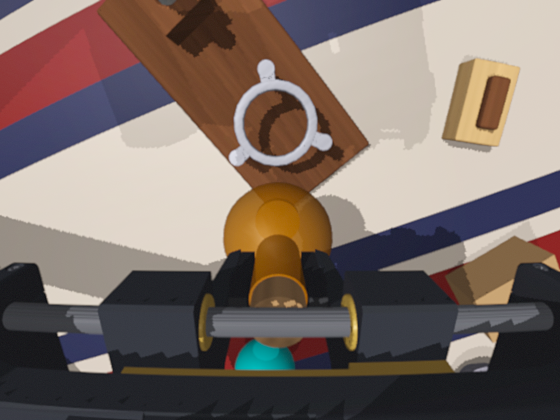

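```bash
python3 - <<'E'
from h import *
import pickle
s,w=pickle.load(open('k.pkl','rb'));p=cv2.imread('pics/k.png');e=s['ee_pos'];R=Ro.from_rotvec(s['tcp_rot']).as_matrix()
h=cv2.cvtColor(p,cv2.COLOR_BGR2HSV)
m=((h[:,:,2]>120)&(h[:,:,1]<75)&((p[:,:,0].astype(int)-p[:,:,2])>-5)).astype(np.uint8)*255
m[:60]=0;m[170:]=0;m[:,:225]=0;m[:,335:]=0
cs,hi=cv2.findContours(m,cv2.RETR_CCOMP,cv2.CHAIN_APPROX_NONE)
for c,k in zip(cs,hi[0]):
    if len(c)>60:
        if k[3]>=0: (u,v),ax,_=cv2.fitEllipse(c);print('inner',u,v,ax,R.T@(plane(w,u,v,.060)-e)*100)
        else:
            q=c[:,0,:]; 
            print('outer',len(c),cv2.boundingRect(c))
# bulb silhouette
bm=((h[:,:,0]>8)&(h[:,:,0]<24)&(h[:,:,1]>170)).astype(np.uint8);bm[:170]=0;bm[250:]=0
k,l,st,ce=cv2.connectedComponentsWithStats(bm);i=1+st[1:,4].argmax();print('bulb',st[i])
g=np.random.default_rng(0).normal(size=(4000,3));g/=np.linalg.norm(g,axis=1)[:,None]
for d in(-.004,-.002,0,.002):
    P=proj(w,[e+R@(np.array([d,0,.043])+.038*x) for x in g]);print(d,P.min(0),P.max(0))
E
```

```text
outer 329 (229, 60, 103, 106)
inner 274.9775390625 122.50013732910156 (65.57241821289062, 67.51219177246094) [ 7.74074659 -0.26514374 12.36943676]
bulb [ 224  182  107   68 5845]
-0.004 [222.89894923 188.15392023] [333.16056671 298.99927715]
-0.002 [222.73186838 185.29625767] [333.3330049  296.39963226]
0 [222.56434972 182.42294373] [333.50589247 293.78177242]
0.002 [222.39639959 179.5339518 ] [333.67922262 291.14558903]
```

```bash
python3 -m crank '[{"delta_rot":[0,0,0],"offset":[3,-0.1,0],"fingers":0},{"delta_rot":[0,0,0],"offset":[6,-0.2,0],"fingers":0},{"delta_rot":[0,0,0],"offset":[7.8,-0.25,0],"fingers":0},{"delta_rot":[0,0,0],"offset":[7.8,-0.25,1.5],"fingers":0},{"delta_rot":[0,0,0],"offset":[7.8,-0.25,3],"fingers":0},{"delta_rot":[0,0,0],"offset":[7.8,-0.25,4.2],"fingers":0},{"delta_rot":[0,0,0],"offset":[7.8,-0.25,4.8],"fingers":0},{"delta_rot":[0,0,0],"offset":[7.8,-0.25,5.2],"fingers":0},{"delta_rot":[0,0,0],"offset":[7.8,-0.25,5.2],"fingers":0}]'
```

```text
time: 13.48
ee_pos: [0.53, 0.1417, 0.1323]
tcp_rot: [2.572, 1.802, 0.001]
ft_force: [-0.4, -3.5, 4.3]
opening: 0.0252
finger_force: 30.0
```

```bash
python3 -m crank '[{"delta_rot":[0,0,0],"offset":[-0.1,0,0],"fingers":0},{"delta_rot":[0,0,0],"offset":[-0.1,0,0],"fingers":0.45},{"delta_rot":[0,0,0],"offset":[-0.1,0,0],"fingers":0.45},{"delta_rot":[0,0,0],"offset":[-0.1,0,0],"fingers":0.45},{"delta_rot":[0,0,0],"offset":[-0.1,0,0],"fingers":0.45}]'
python3 - <<'E'
from h import *
s=env.read_state();print(s['ee_pos'],s['ft_force'])
w=env.get_calibration('wrist');p=env.snapshot('wrist');q=env.snapshot('scene');a=env.get_calibration('scene')
u,v=proj(a,[.53,.1415,.09])[0].astype(int)
cv2.imwrite('pics/l.png',np.hstack([p[100:380,140:420,::-1],cv2.resize(q[v-40:v+40,u-40:u+40,::-1],(280,280),interpolation=cv2.INTER_CUBIC)]))
E
```

```text
time: 14.1
ee_pos: [0.5291, 0.1411, 0.1317]
tcp_rot: [-2.573, -1.803, 0.0]
ft_force: [0.2, 0.3, -0.1]
opening: 0.0396
finger_force: 0.0
[0.52914918 0.14111122 0.13165395] [ 0.16863934  0.32169882 -0.14161551]
```

View pics/l.png

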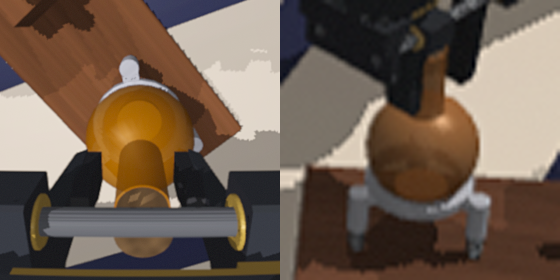

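The flask sits upright in the ring after release. Now I regrip and press.

```bash
python3 -m crank '[{"delta_rot":[0,0,0],"offset":[0,0,0],"fingers":0},{"delta_rot":[0,0,0],"offset":[0,0,0],"fingers":0},{"delta_rot":[0,0,0],"offset":[0,0,0],"fingers":0},{"delta_rot":[0,0,0],"offset":[0,0,0.4],"fingers":0},{"delta_rot":[0,0,0],"offset":[0,0,0.8],"fingers":0},{"delta_rot":[0,0,0],"offset":[0,0,1.2],"fingers":0},{"delta_rot":[0,0,0],"offset":[0,0,1.5],"fingers":0},{"delta_rot":[0,0,0],"offset":[0,0,1.7],"fingers":0},{"delta_rot":[0,0,0],"offset":[0,0,1.7],"fingers":0}]'
```

```text
time: 15.32
ee_pos: [0.5298, 0.141, 0.1154]
tcp_rot: [2.572, 1.802, 0.003]
ft_force: [0.6, -0.7, 10.0]
opening: 0.0251
finger_force: 30.0
```

```bash
python3 -m crank '[{"delta_rot":[0,0,0],"offset":[0,0,0.15],"fingers":0},{"delta_rot":[0,0,0],"offset":[0,0,0.2],"fingers":0},{"delta_rot":[0,0,0],"offset":[0,0,0.2],"fingers":0},{"delta_rot":[0,0,0],"offset":[0,0,0.2],"fingers":0}]'
```

```text
time: 15.82
ee_pos: [0.5298, 0.141, 0.1137]
tcp_rot: [2.572, 1.802, 0.003]
ft_force: [0.1, -1.2, 11.0]
opening: 0.025
finger_force: 30.0
```

```bash
python3 -c "
from workcell import env
print(env.read_state()['ft_force'],env.finish_job())"
```

```text
the job is handed in; nothing more can be done
[ 0.06433656 -1.16403527 11.0007989 ] None
```

I handed the job in at about 16 s: the tall vial is fully home in the stand's hole and let go, and the flask is upright in the ring, still gripped and pressed about 18 mm down by TCP travel and force (no final picture, no verdict returned); I viewed 11 pictures, one over the limit of 10.

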